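# Eject the spent red ink cartridge from the date coder

## Robot

A 6-joint arm with a two-finger parallel gripper is mounted at the origin on the work surface. World frame = base frame: x ahead of the robot, y to its left, z up, the work surface at z = 0. Lengths are in mm, angles in rad, forces in N, time in s.
With the tool pointing down it reaches from about 425 to 1125 mm from the base axis. Payload 14.9 kg.
Tool frame: the origin (TCP) lies at the very end of the fingers, on their centre line; the grasp point (between the pads) lies 19 mm behind it; z points along the fingers, y is the direction in which the jaws open and shut (so a half turn about z gives the same grasp; the last joint's range is limited). The gripper opens to 91 mm and grips with 3 to 60 N. Pads are 32 mm wide; open, the fingers measure 118 mm over their backs; the gripper's body (76 mm by 178 mm) begins 60 mm behind the grasp point.
Start: joints at [-1.236, 0.379, 1.734, -0, 1.028, -0.033], TCP at [251.691, -653.2, 213.932] pointing down, gripper open.
Joint ranges: [-2.77, 2.77], [-0.74, 2.19], [0, 2.66], [-1.06, 4.2], [0.31, 2.87], [-3.08, 3.08]. Speed limits (rad/s): [1.89, 1.89, 2.39, 3.14, 3.14, 3.14].

## Interface

Orientations are given as a unit quaternion [x, y, z, w].
In Python, from cell import manip gives the robot as it stands.
- The arm moves only by the tool servo_tool, never from a script. Its argument "targets" is text: rows parted by semicolons, each of 5 numbers parted by spaces: the shift along the tool's x, y, z in mm, then the turn about the tool's z in rad, then the closure, from 0 (fully open) to 1 (shut). In form: dx dy dz spin fingers; .... A call has exactly 5 rows; each row is the pose to reach, as a shift and turn from the pose commanded when the call began, along the tool's axes at that moment; what a row does not reach only later rows make up. A row lasts 1/8 s, in which the tool goes at most 62.5 mm and 10.7 degrees, less where a joint would pass 70% of its speed; a pose out of reach is approached as far as the arm can. A call with a gripper value outside its range is refused whole. The fingers move at their own pace and stop on an object; the grip force is fixed at half the most. Time passes only in rows, so rows that repeat a pose let the fingers close, or fill a call up. It gives the time, the measured TCP pose, the force and the opening at its end, in the units of the state.
- manip.observe(): the state, without advancing time (a new reading comes with each control period).
- manip.read_camera(name): name is "side" or "top" or "wrist"; returns the picture (480x640x3 uint8, red, green, blue); there is no depth.
- manip.get_calibration(name): a dict with "fx", "fy", "cx", "cy" (pixels), "cam_to_world" (4x4, takes a point from camera to world coordinates); the wrist camera has in their place "tool_from_camera" (4x4, takes a point from camera to tool coordinates, whose origin is the TCP and whose axes are the flange's). Camera axes: x right, y down, z forward; pixel columns grow to the right and rows downward; lengths in mm; the calibration is good to about 2 mm. The wrist camera is an equidistant fisheye: a pixel r from the principal point sees the ray r / f radians off the axis. A picture is of the moment at which its call begins: read the wrist's pose just before it. get_calibration takes no time and is no camera call.
- manip.finish_job(): hands the job in, once; it reports no verdict.
Trained networks look in the newest picture that a camera, given by its name, has taken for a name from the list of things; names that differ only in an ending like _2 or _b are one class to them, and where a whole thing is asked for, a point or a joint stands for the part that bears it (a point fixed in the world has none). Each returns a list of dicts, best first, with "p" (0 to 1); they miss things now and then, are a little off and sometimes report something else, mostly with a low value. They report only what shows in the picture. A call takes as long as a camera call. They do not tell look-alikes from the thing itself.
- manip.regions_of(label, camera): "mask" (480x640 bool, what is visible of it) and "rect" ([centre column, centre row, width, height] in pixels, round what is visible of it).
The state is a dict: "t": time; "joint_positions": joint angles; "qvel": joint speeds; "joint_efforts": joint torques, N m; "position": TCP position; "tool_rot": TCP orientation; "wrist_force": force on the tool from outside, world axes, zero at the start; "torque": the same for the moment, N m; "gripper_width": finger opening in mm.
Only numpy, scipy, OpenCV 4.12 (cv2) and the standard library are available. Lean on these libraries where they do the work, as an engineer would, in place of code of your own. Each camera call takes 0.05 s, during which the arm holds its last target. There are 200 camera calls.

## Task

The red ink cartridge in the date coder's dock is spent. Press it down to trip its push-push latch so that it springs up, draw it out, and set it down gently, standing upright, inside the empty green tray. Leave the blue cartridge latched in its bay.

Things in the scene. Friction and masses are not known exactly. Their poses are not given: they have to be found in the camera images.
- red_cartridge: spent ink cartridge, 120 g, 60 (x) x 30 (y) x 85 mm (z). Origin: centre of its underside, z up. White lower 50 mm; red upper 35 mm is only 50 mm long (set back 10 mm at the +x end), 30 mm wide: grip it across y. Latched, its top is 107 mm above the table, 20 mm proud of the dock. It cannot be pulled out while latched; sprung up, it stands loose, its top 131 mm above the table.
- blue_cartridge: the other ink cartridge, same shape and latch but blue on top, latched in the other bay, 110 mm from the red one along the dock's y. To be left alone. Origin: centre of its underside.
- dock: grey fixed dock 130 x 240 (y) x 87 mm high; origin under its middle, axes as the cartridges'. Two wells at y = +-55 mm, x = -15 mm hold red and blue, in either order. Pressing a cartridge 12 to 14 mm deeper (stop at 14 mm; moves from about 4 N, trips below 10 N) opens its latch for good; let go, and a spring lifts it 24 mm above its latched height. Then draw it 45 mm straight up to clear the dock.
- green_tray: green open tray, empty and fixed to the table, 120 (x) x 150 (y) x 40 mm (z), walls and floor 5 mm thick. Origin: centre of its underside, z up. A grey tray of the same size, holding rolls, stands near it as a bystander.
There are look-alikes about, which are no part of the job. Leave any yellow look-alike of the red_cartridge alone.

How it is judged (in metres and radians):
On the way, in this order (a step that is already met when the one before it is completed fails the run):
1. the red cartridge is pressed at least 8 mm deeper than it was latched (height (world z) of red_cartridge below 0.014 m), for 0.02 s.
2. the red cartridge has sprung up out of its latch (height (world z) of red_cartridge above 0.038 m), for 0.1 s.
At the end, for the whole second after the job is handed in: the red cartridge stands on the floor of the green tray (underside within 10 mm of the floor), upright within 10 degrees, at rest; the blue cartridge is still latched in its bay, within 10 mm of where it was (x of red_cartridge in the frame of green_tray between -0.055 and 0.055 m and y of red_cartridge in the frame of green_tray between -0.07 and 0.07 m and z of red_cartridge in the frame of green_tray below 0.015 m and angle between red_cartridge's own z axis and vertical below 0.17 rad and linear speed of red_cartridge below 0.03 m/s and distance of blue_cartridge from where it was at the start of the episode below 0.01 m); the robot touches nothing.
It fails at once if the blue cartridge is unlatched or disturbed (moved more than 15 mm) (distance of blue_cartridge from where it was at the start of the episode above 0.015 m).
It fails at once if the red cartridge is dropped (moves faster than 1.1 m/s while out of the fingers, a fall of about 60 mm) (linear speed of red_cartridge above 1.1 m/s and contact force between the fingers and red_cartridge below 0.1 N).
It also fails if it takes over 45 s, if anything falls off the work surface, if the arm or the gripper's body presses on something with over 40 N, if the wrist force passes 120 N, or if a joint passes its speed limit or range.

## Working session

There is one attempt and no reset: what is moved stays moved. The work goes in short steps, Python scripts to look and compute and a tool call to move; the robot and the scene stay as the last step left them, time stands still between calls to the robot, and variables do not carry over. Pictures are saved under pics/ and viewed, about 8 in all and at most 12, crops included, and the job is handed in when it is done.

Besides the shell and the picture viewer there is one more tool, called after "Request:" as name(argument=value, ...) on one line, values as JSON. servo_tool: Moves the arm, as the interface text tells. Its arguments: {"type":"object","properties":{"targets":{"type":"string"}},"required":["targets"]}

```bash
mkdir -p pics
python3 - <<'E'
from cell import manip
import cv2,numpy as np
print(manip.observe())
for n in ("top","side"):
    im=manip.read_camera(n); cv2.imwrite(f"pics/{n}0.png",im[:,:,::-1])
    c=manip.get_calibration(n); print(n,{k:np.round(v,3).tolist() for k,v in c.items()})
    for l in ("red_cartridge","blue_cartridge","dock","green_tray"):
        for r in manip.regions_of(l,n): print(n,l,round(r["p"],2),np.round(r["rect"]),r["mask"].sum())
c=manip.get_calibration("wrist");print(c)
E
```

```text
{'t': 0.0, 'joint_positions': array([-1.23630873e+00,  3.79444959e-01,  1.73476179e+00, -1.77032539e-05,
        1.02849596e+00, -3.33190344e-02]), 'qvel': array([-0.00069331, -0.00018452,  0.0003647 , -0.00043665,  0.00097753,
        0.00135976]), 'joint_efforts': array([-3.51464310e-03, -7.63726473e+01, -4.34382141e+01,  6.48541586e-02,
        4.22566663e-02, -9.78250705e-05]), 'position': array([ 251.54935764, -652.82329367,  213.27220813]), 'tool_rot': array([ 9.83136404e-01,  1.82872917e-01, -9.07564945e-05, -5.47611331e-04]), 'wrist_force': array([ 0.30395655,  0.40066878, -0.25272341]), 'torque': array([-0.0341255 , -0.01693795, -0.08667317]), 'gripper_width': 91.24006006462638}
top {'fx': 503.86, 'fy': 503.86, 'cx': 317.693, 'cy': 247.115, 'cam_to_world': [[-0.019, -0.996, 0.085, 509.051], [-1.0, 0.017, -0.018, 32.607], [0.017, -0.086, -0.996, 825.596], [0.0, 0.0, 0.0, 1.0]]}
top red_cartridge 0.78 [396. 261.  24.  41.] 871
top red_cartridge 0.56 [355. 153.  24.  60.] 1082
top blue_cartridge 0.82 [469. 270.  29.  35.] 927
top dock 0.78 [426. 253. 174. 105.] 13322
top green_
[... 253 characters left out ...]
_cartridge 0.8 [257. 208.  43.  60.] 1918
side red_cartridge 0.74 [366. 190.  42.  26.] 789
side blue_cartridge 0.78 [397. 161.  34.  22.] 668
side dock 0.57 [368. 209. 147. 134.] 10905
side green_tray 0.7 [346. 399. 151. 161.] 15852
{'fx': 371.64829954431775, 'fy': 371.64829954431775, 'cx': 315.48221852106025, 'cy': 234.56809694471784, 'tool_from_camera': array([[-6.50733784e-04, -9.71194966e-01, -2.38285366e-01,
         6.57956738e+01],
       [ 9.99999788e-01, -6.25930687e-04, -1.79754700e-04,
         6.03332054e-01],
       [ 2.54267371e-05, -2.38285432e-01,  9.71195167e-01,
        -1.70699461e+02],
       [ 0.00000000e+00,  0.00000000e+00,  0.00000000e+00,
         1.00000000e+00]])}
```

View pics/top0.png

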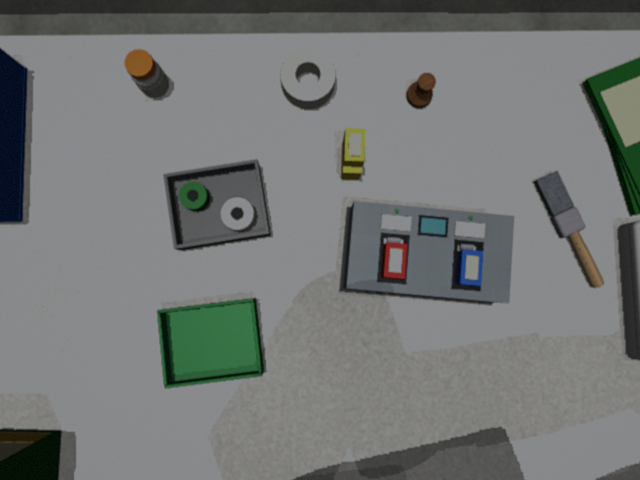

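View pics/side0.png

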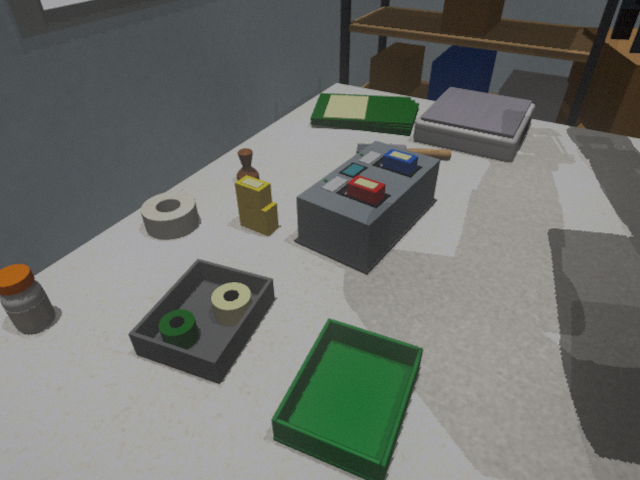

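The top view shows red at (396,261) and blue at (470,268) in the dock, the yellow look-alike at (355,152), and the green tray at (210,343). The side view agrees: red is at (366,190) and the tray at (346,399). The network's other "red" regions are the yellow block. Next I fit the poses from the silhouettes.

```bash
cat > h.py <<'E'
import cv2,numpy as np
from scipy.optimize import minimize
from cell import manip
CAL={n:manip.get_calibration(n) for n in("top","side")}
def proj(P,n):
    c=CAL[n];M=np.linalg.inv(c["cam_to_world"]);p=P@M[:3,:3].T+M[:3,3]
    return np.c_[c["fx"]*p[:,0]/p[:,2]+c["cx"],c["fy"]*p[:,1]/p[:,2]+c["cy"]]
def box(x0,x1,y0,y1,z0,z1): return np.array([[x,y,z] for x in(x0,x1) for y in(y0,y1) for z in(z0,z1)],float)
def world(B,q):
    c,s=np.cos(q[2]),np.sin(q[2]);return B@np.array([[c,s,0],[-s,c,0],[0,0,1]])+[q[0],q[1],0]
def hullmask(p):
    m=np.zeros((1920,2560),np.uint8);cv2.fillConvexPoly(m,cv2.convexHull(np.round(p*4+1.5).astype(np.int32)),1)
    return cv2.resize(m.astype(np.float32),(640,480),interpolation=cv2.INTER_AREA)
def colour(im,lo,hi,near,smin=110):
    h=cv2.cvtColor(im,cv2.COLOR_RGB2HSV).astype(int);hh=(h[...,0]+20)%180
    m=((hh>=lo)&(hh<=hi)&(h[...,1]>smin)&(h[...,2]>35)).astype(np.uint8)
    k,l,s,c=cv2.connectedComponentsWithStats(m)
    i=1+np.argmax(s[1:,4]*(np.linalg.norm(c[1:]-near,axis=1)<40))
    return hullmask(cv2.convexHull(np.argwhere(l==i)[:,::-1].astype(np.float32))[:,0])
def fit(items,q0):  # items: (mask, box, cam)
    f=lambda q:sum(np.abs(hullmask(proj(world(B,[q[0],q[1],q[2]/100]),n))-m).sum()/m.sum() for m,B,n in items)
    q0=[q0[0],q0[1],q0[2]*100]
    r=minimize(f,q0,method="Nelder-Mead",options=dict(initial_simplex=np.array([q0]+[[q0[j]+(12 if j==i else 0) for j in range(3)] for i in range(3)]),xatol=.05,maxiter=300))
    return np.array([r.x[0],r.x[1],r.x[2]/100]),r.fun/len(items)
E
python3 - <<'E'
from h import *
I={n:cv2.imread(f"pics/{n}0.png")[:,:,::-1].copy() for n in CAL}
C={("red","top"):(10,30,(396,261)),("red","side"):(10,30,(366,190)),("blue","top"):(120,150,(470,268)),("blue","side"):(120,150,(400,161)),
 ("tray","top"):(65,105,(210,343)),("tray","side"):(65,105,(350,395))}
M={k:colour(I[k[1]],*v) for k,v in C.items()}
for k,m in M.items(): print(k,m.sum(),cv2.boundingRect((m>.5).astype(np.uint8)))
R=box(-45,5,40,70,87,107);Bb=box(-45,5,-70,-40,87,107)
for cams in (("top","side"),("top",),("side",)):
    q,e=fit([(M[c,n],b,n) for n in cams for c,b in(("red",R),("blue",Bb))],[470,-120,-.1])
    print(cams,"dock",q,e,"red",world(np.array([[-15,55,0.]]),q),"blue",world(np.array([[-15,-55,0.]]),q))
    q,e=fit([(M["tray",n],box(-60,60,-75,75,0,40),n) for n in cams],[380,190,0.05]);print("tray",q,e)
E
```

```text
('red', 'top') 837.6875 (383, 243, 25, 37)
('red', 'side') 740.8125 (349, 176, 36, 28)
('blue', 'top') 873.6875 (458, 250, 25, 37)
('blue', 'side') 552.5625 (384, 150, 34, 23)
('tray', 'top') 7543.5625 (159, 300, 103, 88)
('tray', 'side') 14770.5625 (274, 320, 148, 159)
('top', 'side') dock [ 5.63678907e+02 -1.48634185e+02 -9.81153397e-02] 0.08326220512390137 red [[554.13873867 -92.42933467   0.        ]] blue [[ 543.36335916 -201.90029519    0.        ]]
tray [4.32365412e+02 1.88081908e+02 1.09755989e-01] 0.07345569133758545
('top',) dock [557.86734018   3.28652238  -1.68870356] 1.9013969898223877 red [[614.24998818  11.71249441   0.        ]] blue [[505.01371918  24.65226007   0.        ]]
tray [4.33250995e+02 1.87655185e+02 9.41065276e-02] 0.062163930386304855
('side',) dock [ 1218.44444444 -1696.88888889     4.39333333] 1.0 red [[ 1275.37375767 -1699.89775844     0.        ]] blue [[ 1170.92523144 -1665.39405764     0.        ]]
tray [4.32885254e+02 1.87831341e+02 1.00982386e-01] 0.08300293236970901
```

```bash
cat >> h.py <<'E'
from scipy.spatial.transform import Rotation as Ro
def go(x,y,z,yaw):
    s=manip.observe();R=Ro.from_quat(s["tool_rot"]).as_matrix();d=R.T@(np.array([x,y,z])-s["position"])
    a=np.arctan2(R[1,0],R[0,0]);print("t",s["t"],"pos",s["position"].round(1),"yaw",a.round(3),"F",s["wrist_force"].round(1),"w",round(s["gripper_width"],1),"q",s["joint_positions"].round(2))
    print("shift",d.round(1),"spin",round((a-yaw+np.pi)%(2*np.pi)-np.pi,3))
E
python3 - <<'E'
from h import *
I={n:cv2.imread(f"pics/{n}0.png")[:,:,::-1].copy() for n in CAL}
C={("red","top"):(10,30,(396,261)),("red","side"):(10,30,(366,190)),("blue","top"):(120,150,(470,268)),("blue","side"):(120,150,(400,161))}
M={k:colour(I[k[1]],*v) for k,v in C.items()}
R=box(-45,5,40,70,87,107);Bb=box(-45,5,-70,-40,87,107)
for cams in (("top",),("side",)):
    q,e=fit([(M[c,n],b,n) for n in cams for c,b in(("red",R),("blue",Bb))],[563,-148,-.1])
    print(cams,"dock",q,e,"red",world(np.array([[-15,55,0.]]),q))
go(549,-92,190,-.098)
E
```

```text
('top',) dock [ 5.63700825e+02 -1.48915830e+02 -1.09866751e-01] 0.05467209592461586 red [[554.82178639 -92.60275251   0.        ]]
('side',) dock [ 5.63304485e+02 -1.48841651e+02 -9.68615226e-02] 0.10631704330444336 red [[553.69385342 -92.64880675   0.        ]]
t 0.5 pos [ 251.7 -653.2  213.9] yaw 0.368 F [ 0.7 -0.4 -0.5] w 91.2 q [-1.24  0.38  1.73 -0.    1.03 -0.03]
shift [ 479.2 -416.7   23.9] spin 0.466
```

Request:
servo_tool(targets="30 -26 0 0 1; 70 -61 0 0 1; 110 -96 0 0 1; 150 -130 0 0.05 1; 190 -165 0 0.1 1")

```text
t: 1.12
position: [370.3, -429.5, 214.1]
tool_rot: [0.991, 0.133, 0.0, 0.0]
wrist_force: [1.0, -0.2, 0.6]
gripper_width: 43.9
```

```bash
python3 -c "
from h import *
go(549,-92,190,-.103)"
```

```text
t 1.125 pos [ 370.3 -429.5  214.1] yaw 0.266 F [ 1.  -0.2  0.6] w 43.9 q [-0.9   0.17  2.01  0.    0.96  0.4 ]
shift [ 261.1 -278.7   24.1] spin 0.369
```

Request:
servo_tool(targets="38 -40 0 0.07 1; 76 -80 0 0.14 1; 114 -120 0 0.22 1; 150 -160 0 0.29 1; 180 -192 0 0.369 1")

```text
t: 1.75
position: [493.1, -196.3, 214.2]
tool_rot: [0.999, -0.052, 0.0, 0.0]
wrist_force: [0.3, -0.7, -0.6]
gripper_width: 0.8
```

```bash
python3 -c "
from h import *
go(549,-92,190,-.103)"
```

```text
t 1.75 pos [ 493.1 -196.3  214.2] yaw -0.103 F [ 0.3 -0.7 -0.6] w 0.8 q [-0.42  0.11  2.08  0.    0.95  1.25]
shift [  44.8 -109.5   24.2] spin -0.0
```

Over to the press point, down to z≈130.

Request:
servo_tool(targets="18 -44 10 0 1; 36 -88 24 0 1; 44.8 -109.5 40 0 1; 44.8 -109.5 65 0 1; 44.8 -109.5 84 0 1")

```text
t: 2.38
position: [547.9, -93.4, 129.0]
tool_rot: [0.999, -0.05, -0.0, -0.0]
wrist_force: [0.1, -0.1, 0.4]
gripper_width: 0.5
```

Run:
```python
from h import *
go(549,-92,107,-.103)
a=manip.read_camera("top")[200:320,320:500];b=manip.read_camera("side")[110:260,260:460]
a=cv2.resize(a,None,fx=2.2,fy=2.2);b=cv2.resize(b,None,fx=2,fy=2)
o=np.zeros((300,800,3),np.uint8);o[:264,:396]=a;o[:300,400:800]=b
cv2.imwrite("pics/pre.png",o[:,:,::-1])
```

```text
t 2.375 pos [547.9 -93.4 129. ] yaw -0.101 F [ 0.1 -0.1  0.4] w 0.5 q [-0.21  0.28  2.06 -0.    0.8   1.46]
shift [ 0.9 -1.5 22. ] spin 0.002
```

View pics/pre.png

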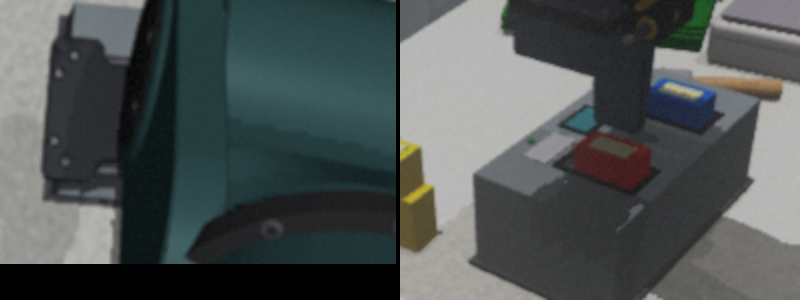

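The side crop shows the closed fingertip at about (625,128), just above and behind the red block at (613,150). I'll compare that with the projection.

Run:
```python
from h import *
f=lambda P:((proj(np.array(P,float),"side")-[260,110])*2+[400,0]).round()
print(f([[548,-93,129],[548,-93,107],[549,-92,107]]))
# pad corners of closed finger block (32 along x, 27 along y) at z=129
print(f(world(box(-16,16,-13,13,129,129),[548,-93,-.1])))
```

```text
[[616. 121.]
 [614. 146.]
 [612. 146.]]
[[643. 120.]
 [643. 120.]
 [626. 134.]
 [626. 134.]
 [606. 108.]
 [606. 108.]
 [588. 122.]
 [588. 122.]]
```

Request:
servo_tool(targets="0.9 -1.5 12 0 1; 0.9 -1.5 19 0 1; 0.9 -1.5 24 0 1; 0.9 -1.5 28 0 1; 0.9 -1.5 31 0 1")

```text
t: 3.1
position: [549.3, -92.4, 99.2]
tool_rot: [0.999, -0.051, 0.0, 0.0]
wrist_force: [-3.2, 0.8, 8.9]
gripper_width: 0.5
```

Request:
servo_tool(targets="0 0 2 0 1; 0 0 3.5 0 1; 0 0 4.5 0 1; 0 0 4.5 0 1; 0 0 4.5 0 1")

```text
t: 3.72
position: [549.3, -92.4, 94.8]
tool_rot: [0.999, -0.051, 0.0, 0.0]
wrist_force: [-2.1, 0.1, 6.2]
gripper_width: 0.3
```

Request:
servo_tool(targets="0 0 0.8 0 1; 0 0 1.6 0 1; 0 0 1.6 0 1; 0 0 1.6 0 1; 0 0 1.6 0 1")

```text
t: 4.35
position: [549.3, -92.4, 93.3]
tool_rot: [0.999, -0.051, 0.0, 0.0]
wrist_force: [-1.5, 0.3, 7.0]
gripper_width: 0.5
```

Request:
servo_tool(targets="0 0 -10 0 1; 0 0 -25 0 1; 0 0 -45 0 1; 0 0 -65 0 0.3; 0 0 -65 0 0.3")

```text
t: 4.97
position: [550.2, -92.5, 160.0]
tool_rot: [0.999, -0.051, 0.002, 0.0]
wrist_force: [0.6, -1.1, 0.5]
gripper_width: 17.8
```

Run:
```python
from h import *
go(549,-92,94,-.103)
im=manip.read_camera("side");cv2.imwrite("pics/s1.png",im[:,:,::-1])
m=colour(im,10,30,(366,175))
for z in (22,46):
    e=min((np.abs(hullmask(proj(world(box(-30,20,-15,15,max(z+50,87),z+85),[554+dx,-92.5+dy,-.1]),"side"))-m).sum()/m.sum(),dx,dy) for dx in range(-6,7,2) for dy in range(-6,7,2))
    print(z,e)
w=manip.read_camera("wrist");cv2.imwrite("pics/both.png",np.hstack([cv2.resize(im[90:270,240:480],(400,300)),cv2.resize(w,(400,300))])[:,:,::-1])
```

```text
t 4.975 pos [550.2 -92.5 160. ] yaw -0.101 F [ 0.6 -1.1  0.5] w 17.8 q [-0.21  0.23  2.05  0.    0.86  1.46]
shift [-1.5 -0.4 66. ] spin 0.002
22 (np.float32(0.47650346), 4, -6)
46 (np.float32(0.117329076), 0, 2)
```

View pics/both.png

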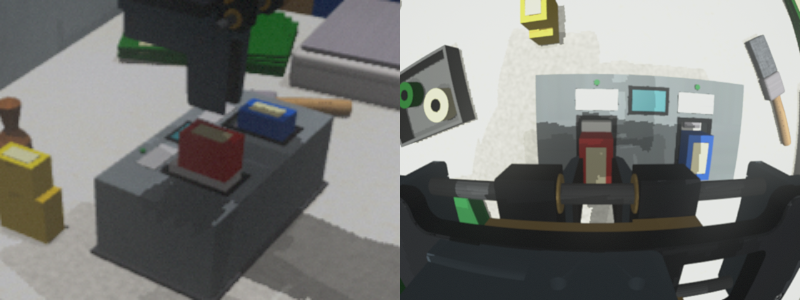

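The red cartridge has sprung up: the silhouette fits the 46 mm height. It is centred between the fingers in the wrist view, with both near (597,160). Next: open, descend and grip.

Request:
servo_tool(targets="-1 0 0 0 0.3; -1 0 0 0 0.3; -1 0 0 0 0.3; -1 0 10 0 0.3; -1 0 20 0 0.3")

```text
t: 5.7
position: [547.9, -92.2, 136.9]
tool_rot: [0.999, -0.051, -0.0, -0.0]
wrist_force: [-0.5, 0.2, -0.5]
gripper_width: 63.9
```

Request:
servo_tool(targets="0 0 15 0 0.3; 0 0 30 0 0.3; 0 0 40 0 0.3; 0 0 45 0 0.3; 0 0 45 0 0.3")

```text
t: 6.32
position: [548.1, -92.2, 92.6]
tool_rot: [0.999, -0.051, -0.0, -0.0]
wrist_force: [1.0, 0.1, 0.2]
gripper_width: 64.1
```

Request:
servo_tool(targets="0 0 0 0 0.6; 0 0 0 0 1; 0 0 0 0 1; 0 0 0 0 1; 0 0 0 0 1")

```text
t: 6.95
position: [548.2, -92.2, 93.0]
tool_rot: [0.999, -0.051, 0.0, 0.0]
wrist_force: [-0.0, 0.3, 1.5]
gripper_width: 30.0
```

Gripped, with an opening of 30.0 mm. Lifting straight up.

Request:
servo_tool(targets="0 0 -8 0 1; 0 0 -20 0 1; 0 0 -35 0 1; 0 0 -50 0 1; 0 0 -65 0 1")

```text
t: 7.58
position: [548.2, -92.2, 159.2]
tool_rot: [0.999, -0.051, 0.0, 0.0]
wrist_force: [0.5, -0.8, -1.6]
gripper_width: 30.1
```

Request:
servo_tool(targets="0 0 -10 0 1; 0 0 -20 0 1; 0 0 -28 0 1; 0 0 -30 0 1; 0 0 -30 0 1")

```text
t: 8.2
position: [548.0, -92.2, 187.7]
tool_rot: [0.999, -0.051, -0.0, -0.0]
wrist_force: [0.8, 0.0, -1.2]
gripper_width: 29.5
```

Run:
```python
from h import *
import math
q=[432.5,188,.1]
go(q[0]-5,q[1],187,.1)
im=manip.read_camera("side");w=manip.read_camera("wrist");cv2.imwrite("pics/lift.png",np.hstack([cv2.resize(im,(400,300)),cv2.resize(w,(400,300))])[:,:,::-1])
```

```text
t 8.2 pos [548.  -92.2 187.7] yaw -0.101 F [ 0.8  0.  -1.2] w 29.5 q [-0.21  0.19  2.04  0.    0.91  1.46]
shift [-148.2 -266.6    0.7] spin -0.201
```

View pics/lift.png

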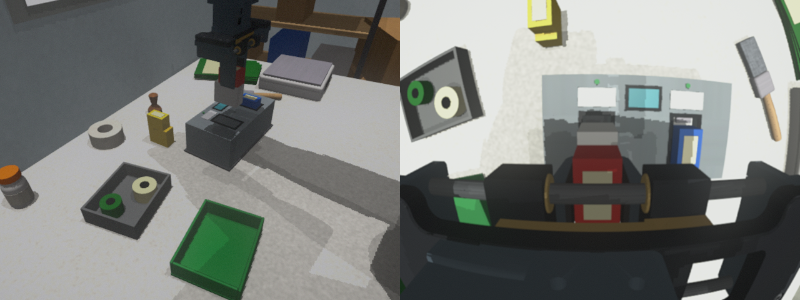

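The cartridge is clear of the dock and held upright: red between the fingers at (597,185) in the wrist half, with the blue still seated. Carrying it to the tray.

Request:
servo_tool(targets="-10 -18 0 -0.01 1; -27 -49 0 -0.03 1; -47 -85 0 -0.06 1; -67 -121 0 -0.09 1; -87 -157 0 -0.12 1")

```text
t: 8.93
position: [476.0, 74.5, 187.6]
tool_rot: [1.0, 0.01, -0.0, -0.0]
wrist_force: [-0.1, -0.3, -1.9]
gripper_width: 30.0
```

```bash
python3 -c "
from h import *
go(427.5,187.5,187,.1)"
```

```text
t 8.925 pos [476.   74.5 187.6] yaw 0.02 F [-0.1 -0.3 -1.9] w 30.0 q [0.11 0.07 2.18 0.   0.89 1.66]
shift [ -46.2 -114.     0.6] spin -0.08
```

Request:
servo_tool(targets="-15 -36 0 -0.03 1; -28 -70 0 -0.05 1; -38 -95 0 -0.07 1; -44 -109 0 -0.08 1; -46 -114 0 -0.08 1")

```text
t: 9.55
position: [428.7, 186.5, 187.7]
tool_rot: [0.999, 0.05, -0.0, 0.0]
wrist_force: [-0.2, -1.2, -1.5]
gripper_width: 30.3
```

Request:
servo_tool(targets="0 0 15 0 1; 0 0 40 0 1; 0 0 65 0 1; 0 0 85 0 1; 0 0 95 0 1")

```text
t: 10.18
position: [428.7, 184.9, 91.1]
tool_rot: [0.999, 0.049, -0.001, 0.0]
wrist_force: [-0.1, -0.1, -1.3]
gripper_width: 30.1
```

Run:
```python
from h import *
go(427.5,187.5,52,.1)
im=manip.read_camera("side");cv2.imwrite("pics/tray.png",im[:,:,::-1])
```

```text
t 10.175 pos [428.7 184.9  91.1] yaw 0.098 F [-0.1 -0.1 -1.3] w 30.1 q [ 0.36  0.22  2.24 -0.    0.68  1.83]
shift [-0.9 -2.7 39.1] spin -0.002
```

View pics/tray.png

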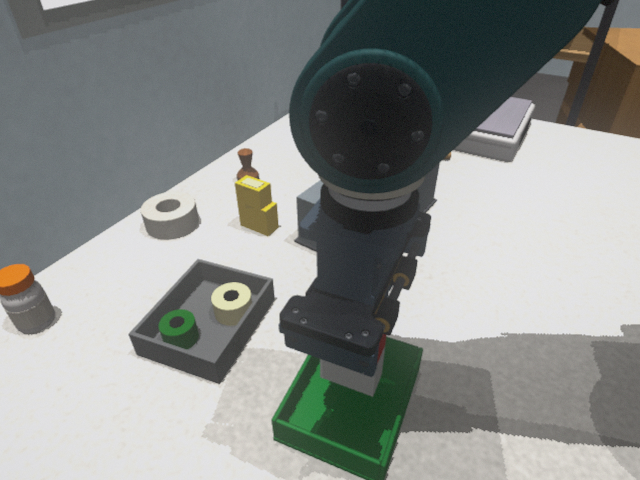

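The cartridge hangs upright over the tray's middle, with its white base at (350,375). Lowering it gently.

Request:
servo_tool(targets="0 0 12 0 1; 0 0 22 0 1; 0 0 30 0 1; 0 0 35 0 1; 0 0 36 0 1")

```text
t: 10.85
position: [429.2, 185.9, 56.6]
tool_rot: [0.999, 0.049, -0.0, 0.0]
wrist_force: [1.3, -0.3, -1.1]
gripper_width: 30.0
```

Request:
servo_tool(targets="0 0 1 0 1; 0 0 2 0 1; 0 0 3 0 1; 0 0 3 0 1; 0 0 3 0 1")

```text
t: 11.48
position: [429.3, 185.9, 53.9]
tool_rot: [0.999, 0.049, 0.0, -0.0]
wrist_force: [0.1, -0.6, -1.8]
gripper_width: 30.1
```

Request:
servo_tool(targets="0 0 0.7 0 1; 0 0 1.4 0 1; 0 0 2 0 1; 0 0 2 0 1; 0 0 2 0 1")

```text
t: 12.1
position: [429.3, 185.9, 52.0]
tool_rot: [0.999, 0.049, -0.0, 0.0]
wrist_force: [-1.5, -0.5, 5.4]
gripper_width: 29.6
```

Contact with the floor (+5.4 N against −1.5 N hanging). Releasing and withdrawing.

Request:
servo_tool(targets="0 0 0 0 0.8; 0 0 0 0 0.5; 0 0 0 0 0.35; 0 0 0 0 0.35; 0 0 0 0 0.35")

```text
t: 12.72
position: [429.3, 185.9, 51.8]
tool_rot: [0.999, 0.049, -0.0, 0.0]
wrist_force: [0.4, 0.5, -0.4]
gripper_width: 59.3
```

Request:
servo_tool(targets="0 0 -8 0 0.35; 0 0 -25 0 0.35; 0 0 -50 0 0.35; 0 0 -80 0 0.35; 0 0 -110 0 0.35")

```text
t: 13.35
position: [429.4, 185.9, 164.0]
tool_rot: [0.999, 0.049, 0.0, -0.0]
wrist_force: [-0.4, -0.0, -0.7]
gripper_width: 59.4
```

Request:
servo_tool(targets="0 40 -15 0 0.35; 0 90 -20 0 0.35; 20 145 -20 0 0.35; 40 195 -20 0 0.35; 50 220 -20 0 0.35")

```text
t: 13.98
position: [501.8, -30.4, 183.4]
tool_rot: [0.999, 0.048, 0.001, 0.0]
wrist_force: [0.1, 1.1, -0.8]
gripper_width: 59.4
```

Run:
```python
from h import *
go(429,186,52,.1)
T=manip.read_camera("top");S=manip.read_camera("side")
cv2.imwrite("pics/end.png",np.hstack([cv2.resize(T,(400,300)),cv2.resize(S,(400,300))])[:,:,::-1])
try:
    m=colour(S,10,30,(355,330));q,e=fit([(m,box(-30,20,-15,15,55,90),"side")],[434,186,.1]);print("red",q,e)
    m=colour(S,120,150,(400,161));q,e=fit([(m,box(-30,20,-15,15,87,107),"side")],[543,-202,-.1]);print("blue",q,e)
except Exception as x: print(x)
```

```text
t 13.975 pos [501.8 -30.4 183.4] yaw 0.097 F [ 0.1  1.1 -0.8] w 59.4 q [-0.11  0.11  2.15 -0.    0.89  1.37]
shift [ -51.7 -222.5  131.2] spin -0.003
red [4.35288046e+02 1.87161966e+02 1.15017490e-01] 0.024208979681134224
blue [ 5.37151094e+02 -2.00600273e+02 -4.96378755e-02] 0.4016517698764801
```

View pics/end.png

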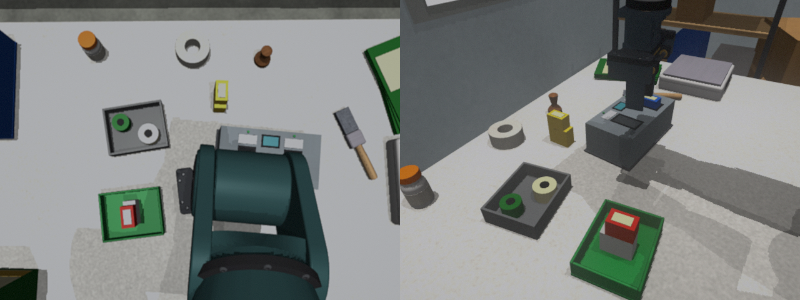

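The red cartridge stands upright in the green tray, at (130,215) in the top half and (620,235) in the side half. The gripper hangs free at z=183 mm. The blue is partly hidden by the fingers, which spoils its fit, but what shows is still at latched height.

```bash
python3 -c "
from cell import manip
print(manip.finish_job())"
```

```text
the job is handed in; nothing more can be done
None
```

I carried out the whole task and handed it in at about 14 s of the 45 s limit; the hand-in reports no verdict.

- **Press:** I pushed the red cartridge about 13.7 mm down with closed fingers, at 6–9 N. It sprang up, and its outline in the side camera fitted the sprung height.
- **Placing:** I gripped it across y (opening 30 mm), drew it out, carried it over and lowered it until it touched the tray floor at about 5 N. Then I released it.
- **Red, final check:** The side-camera fit puts it at (435, 187) mm, within 4 mm of the tray centre, standing upright. The fit error is 2%.
- **Blue, final check:** This check was inconclusive. The gripper partly hid the blue cartridge, so the last fit was poor (40% error, about 6 mm off). Earlier views and the part still showing had it seated at its latched height, and the arm never went near it.
- **Robot:** It ended holding still at z = 183 mm, with near-zero wrist force (about 1 N) and touching nothing.

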